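Sort springy letter clips from slack ones

TASK

First pull the chest's drawer well open (two thirds of the way or more). Then go along the row of two or three letter clips from the robot's left to its right and press each steel tongue on the rib at mid-span with closed fingertips, gently, with about 5 N (never more than 15 N) held for half a second: a springy tongue hardly gives (1 to 2 mm), a slack one sinks 7 to 8 mm. Stand the springy clips upright on the drawer's floor and the slack ones upright on the tray's floor, push the drawer fully shut, and leave the padlock, bike light, egg cup and bottle opener where they are.

Things in the scene. Friction and masses are not known exactly. Their poses are not given: they have to be found in the camera images.
- clip_1a_centre (a point): Letter clip, first (nearest the robot's left, +y) in the row (either a or b is there). Birch block 100 x 36 x 26 mm (x, y, z), 0.3 kg; at its -x end a 20 mm long riser, 50 mm high, holds a steel tongue 76 x 28 x 3 mm that runs to +x over the block, 20 mm gap below. Point: block's middle, 22 mm above the underside; z up. Grip across the 36 mm.
- clip_1a_rib: Black rubber rib, a round bar 12 mm thick, 28 mm long across the tongue at mid-span, 8 mm to +x of the clip's middle. Origin on its axis, 6 mm under its top, 49.5 mm above the clip's underside at rest; moves with the tongue. At 5 N a springy tongue gives about 1.5 mm, a slack one 7.5 mm (stops at 10 mm). Looks do not tell; all may be springy or all slack.
- clip_1b_centre (a point): Letter clip, first (nearest the robot's left, +y) in the row (either a or b is there). Same make, size and axes as clip_1a; point at its middle, 22 mm above its underside.
- clip_1b_rib: Its rubber rib, as on clip_1a.
- clip_2a_centre (a point): Letter clip, second (middle) in the row (either a or b is there). Same make, size and axes as clip_1a; point at its middle, 22 mm above its underside.
- clip_2a_rib: Its rubber rib, as on clip_1a.
- clip_2b_centre (a point): Letter clip, second (middle) in the row (either a or b is there). Same make, size and axes as clip_1a; point at its middle, 22 mm above its underside.
- clip_2b_rib: Its rubber rib, as on clip_1a.
- clip_3a_centre (a point): Letter clip, third (furthest to the robot's right, -y) in the row (either a or b is there, or neither). Same make, size and axes as clip_1a; point at its middle, 22 mm above its underside.
- clip_3a_rib: Its rubber rib, as on clip_1a.
- clip_3b_centre (a point): Letter clip, third (furthest to the robot's right, -y) in the row (either a or b is there, or neither). Same make, size and axes as clip_1a; point at its middle, 22 mm above its underside.
- clip_3b_rib: Its rubber rib, as on clip_1a.
- drawer (a joint): How far the chest's drawer is pulled out, m: 0 shut, 0.17 fully out. It slides along the chest's -x with about 1 to 2 N of friction and stays where left.
- drawer_handle (a point): Middle of the drawer's bar handle: 10 mm thick, 90 mm long along y, 78 mm above the board, axis 48 mm clear of the drawer front; grip from above. Moves with the drawer, which opens to -x. Drawer inside, in this frame: x 60 to 259 mm, y +-132 mm, floor at z -61 mm, side walls to z -35, front to z +11. Chest (fixed, dark wood): 310 mm wide, 240 deep, 105 high, front at x 60 mm when shut.
- tray_in (a point): Centre of the floor of the fixed aluminium tray: outside 140 x 270 x 26 mm (x by y by height), walls and floor 5 mm thick, so inside 130 x 260 mm.
- padlock: Steel padlock with its shackle open, lying flat, body 45 x 52 x 26 mm, 120 mm long with shackle; origin under the body. Bystander.
- bike_light: Blue plastic bike light 78 x 34 x 30 mm; origin under its middle. Bystander.
- egg_cup: Green egg cup, 48 mm wide, 62 mm high; origin under its foot. Bystander.
- opener: Chrome bottle opener lying flat, 120 mm long, 9 mm high; origin under its handle. Bystander, not always there.
Things that resemble listed ones, but are neither listed nor needed, are in the scene too. Leave any pink, red or yellow look-alike of the part that bears clip_2a_centre alone.

How it is judged:
On the way, in this order (a step that is already met when the one before it is completed fails the run):
1. the drawer is pulled well open (over 100 mm) (value of joint drawer above 0.1 m), for 0.2 s.
2. the clip in place 1 of the row is pressed on its rib with 3 to 9 N for 0.3 s ((contact force between clip_1a_rib and the fingers between 3 and 9 N or contact force between clip_1b_rib and the fingers between 3 and 9 N)), for 0.3 s.
3. the clip in place 2 of the row is pressed on its rib with 3 to 9 N for 0.3 s ((contact force between clip_2a_rib and the fingers between 3 and 9 N or contact force between clip_2b_rib and the fingers between 3 and 9 N)), for 0.3 s.
4. the clip in place 3 of the row is pressed on its rib with 3 to 9 N for 0.3 s ((contact force between clip_3a_rib and the fingers between 3 and 9 N or contact force between clip_3b_rib and the fingers between 3 and 9 N)), for 0.3 s.
At the end, for the whole second after the job is handed in: every springy clip stands upright (within 0.2 rad) on the drawer's floor, every slack clip upright on the tray's floor, and the drawer is shut to within 8 mm (the judge tells a slack tongue by the hair's breadth it sags under its own weight when left alone, far too little to see) (value of joint drawer below 0.008 m and ((angle between the z axis of clip_1a_centre and the z axis of clip_1a_rib, either way round below 0.003 rad and x of clip_1a_centre in the frame of drawer_handle between 0.065 and 0.255 m and y of clip_1a_centre in the frame of drawer_handle between -0.125 and 0.125 m and z of clip_1a_centre in the frame of drawer_handle between -0.049 and -0.031 m and angle between clip_1a_centre's own z axis and vertical below 0.2 rad) or (angle between the z axis of clip_1a_centre and the z axis of clip_1a_rib, either way round above 0.003 rad and x of clip_1a_centre in the frame of tray_in between -0.062 and 0.062 m and y of clip_1a_centre in the frame of tray_in between -0.125 and 0.125 m and z of clip_1a_centre in the frame of tray_in between 0.012 and 0.03 m and angle between clip_1a_centre's own z axis and vertical below 0.2 rad)) and ((angle between the z axis of clip_1b_centre and the z axis of clip_1b_rib, either way round below 0.003 rad and x of clip_1b_centre in the frame of drawer_handle between 0.065 and 0.255 m and y of clip_1b_centre in the frame of drawer_handle between -0.125 and 0.125 m and z of clip_1b_centre in the frame of drawer_handle between -0.049 and -0.031 m and angle between clip_1b_centre's own z axis and vertical below 0.2 rad) or (angle between the z axis of clip_1b_centre and the z axis of clip_1b_rib, either way round above 0.003 rad and x of clip_1b_centre in the frame of tray_in between -0.062 and 0.062 m and y of clip_1b_centre in the frame of tray_in between -0.125 and 0.125 m and z of clip_1b_centre in the frame of tray_in between 0.012 and 0.03 m and angle between clip_1b_centre's own z axis and vertical below 0.2 rad)) and ((angle between the z axis of clip_2a_centre and the z axis of clip_2a_rib, either way round below 0.003 rad and x of clip_2a_centre in the frame of drawer_handle between 0.065 and 0.255 m and y of clip_2a_centre in the frame of drawer_handle between -0.125 and 0.125 m and z of clip_2a_centre in the frame of drawer_handle between -0.049 and -0.031 m and angle between clip_2a_centre's own z axis and vertical below 0.2 rad) or (angle between the z axis of clip_2a_centre and the z axis of clip_2a_rib, either way round above 0.003 rad and x of clip_2a_centre in the frame of tray_in between -0.062 and 0.062 m and y of clip_2a_centre in the frame of tray_in between -0.125 and 0.125 m and z of clip_2a_centre in the frame of tray_in between 0.012 and 0.03 m and angle between clip_2a_centre's own z axis and vertical below 0.2 rad)) and ((angle between the z axis of clip_2b_centre and the z axis of clip_2b_rib, either way round below 0.003 rad and x of clip_2b_centre in the frame of drawer_handle between 0.065 and 0.255 m and y of clip_2b_centre in the frame of drawer_handle between -0.125 and 0.125 m and z of clip_2b_centre in the frame of drawer_handle between -0.049 and -0.031 m and angle between clip_2b_centre's own z axis and vertical below 0.2 rad) or (angle between the z axis of clip_2b_centre and the z axis of clip_2b_rib, either way round above 0.003 rad and x of clip_2b_centre in the frame of tray_in between -0.062 and 0.062 m and y of clip_2b_centre in the frame of tray_in between -0.125 and 0.125 m and z of clip_2b_centre in the frame of tray_in between 0.012 and 0.03 m and angle between clip_2b_centre's own z axis and vertical below 0.2 rad)) and ((angle between the z axis of clip_3a_centre and the z axis of clip_3a_rib, either way round below 0.003 rad and x of clip_3a_centre in the frame of drawer_handle between 0.065 and 0.255 m and y of clip_3a_centre in the frame of drawer_handle between -0.125 and 0.125 m and z of clip_3a_centre in the frame of drawer_handle between -0.049 and -0.031 m and angle between clip_3a_centre's own z axis and vertical below 0.2 rad) or (angle between the z axis of clip_3a_centre and the z axis of clip_3a_rib, either way round above 0.003 rad and x of clip_3a_centre in the frame of tray_in between -0.062 and 0.062 m and y of clip_3a_centre in the frame of tray_in between -0.125 and 0.125 m and z of clip_3a_centre in the frame of tray_in between 0.012 and 0.03 m and angle between clip_3a_centre's own z axis and vertical below 0.2 rad)) and ((angle between the z axis of clip_3b_centre and the z axis of clip_3b_rib, either way round below 0.003 rad and x of clip_3b_centre in the frame of drawer_handle between 0.065 and 0.255 m and y of clip_3b_centre in the frame of drawer_handle between -0.125 and 0.125 m and z of clip_3b_centre in the frame of drawer_handle between -0.049 and -0.031 m and angle between clip_3b_centre's own z axis and vertical below 0.2 rad) or (angle between the z axis of clip_3b_centre and the z axis of clip_3b_rib, either way round above 0.003 rad and x of clip_3b_centre in the frame of tray_in between -0.062 and 0.062 m and y of clip_3b_centre in the frame of tray_in between -0.125 and 0.125 m and z of clip_3b_centre in the frame of tray_in between 0.012 and 0.03 m and angle between clip_3b_centre's own z axis and vertical below 0.2 rad))); the robot touches nothing.
It fails at once if a rib is pressed with more than 15 N (contact force between any of clip_1a_rib, clip_1b_rib, clip_2a_rib, clip_2b_rib, clip_3a_rib, clip_3b_rib and the fingers above 15 N).
It fails at once if a bystander (padlock, bike light, egg cup, bottle opener) is moved by more than 25 mm (distance of any of padlock, bike_light, egg_cup, opener from where it was at the start of the episode above 0.025 m).
Of clip_1a, clip_1b only 1 to 1 are there at a start; the rules pass over those that are not, and their reading is None.
Of clip_2a, clip_2b only 1 to 1 are there at a start; the rules pass over those that are not, and their reading is None.
Of clip_3a, clip_3b, opener only 1 to 1 are there at a start; the rules pass over those that are not, and their reading is None.
At some moment in a run one of clip_1a, clip_1b, clip_2a, clip_2b, clip_3a, clip_3b may be knocked a few centimetres aside while the robot is not near it.
It also fails if it takes over 210 s, if anything falls off the work surface, if the arm or the gripper's body presses on something with over 40 N, if the wrist force passes 120 N, or if a joint passes its speed limit or range.

ROBOT

A 7-joint arm with a two-finger parallel gripper is mounted at the origin on the work surface. World frame = base frame: x ahead of the robot, y to its left, z up, the work surface at z = 0. Lengths are in m, angles in rad, forces in N, time in s.
With the tool pointing down it reaches from about 0.425 to 0.925 m from the base axis. Payload 6.8 kg.
Tool frame: the origin (TCP) lies between the finger pads; the fingertips stand r.tip_extent ahead of it and the grasp point (between the pads) lies 5 mm behind it (r.tip_extent is the distance from the TCP to the fingertips, in m); y points along the fingers, x is the direction in which the jaws open and shut, and the axes are right-handed (so a half turn about y gives the same grasp; the last joint's range is limited). The gripper opens to 85 mm and grips with 20 to 120 N. Pads are 22 mm wide; open, the fingers measure 114 mm over their backs; the gripper's body (76 mm by 85 mm) begins 54 mm behind the grasp point. The pads swing forward as they close: fully open they stand 13 mm farther back than shut.
Start: joints at [1.077, 0.477, 0.022, 1.555, -0.011, 1.109, -0.083], TCP at [0.254, -0.625, 0.245] pointing down, gripper open.
Joint ranges: [-2.96, 2.96], [-0.34, 2.1], [-1.41, 1.46], [0.24, 2.44], [-1.37, 4.51], [0.17, 1.92], [-2.96, 2.96]. Speed limits (rad/s): [2.39, 2.39, 3.14, 3.14, 3.14, 3.14, 3.14].

INTERFACE

Orientations are given as a rotation vector (axis times angle).
In Python, from bench import r gives the robot as it stands.
- The arm moves only by the tool send_rows, never from a script. Its argument "plan" is a list of rows, each a list of 5 numbers: the shift along the tool's x, y, z in cm, then the turn about the tool's y in degrees, then the opening, from 0 (shut) to 1 (fully open). In form: [[dx, dy, dz, spin, grip], ...]. A call has 1 to 12 rows; each row shifts and turns the commanded pose from where the row before left it, along the tool's axes as they then stand; what a row does not reach is not made up. A row lasts 1/8 s, in which the tool goes at most 62.5 mm and 10.7 degrees, less where a joint would pass 70% of its speed; a pose out of reach is approached as far as the arm can. A call is refused whole if a number of a shift passes 6.25 or a number of a turn 10.7, either way. A call with a gripper value outside its range is refused whole. The fingers move at their own pace and stop on an object; "force" is the grip in N (left out, the last holds). Time passes only in rows, so rows that do not move let the fingers close. It gives the time, the measured TCP pose, the force and the opening at its end, in the units of the state.
- r.get_obs(): the state, without advancing time (a new reading comes with each control period).
- r.grab_frame(name): name is "side" or "top"; returns a dict with "image" (384x512x3 uint8, red, green, blue), "camera_matrix" (3x3 intrinsics, pixels), "cam_to_world" (4x4, takes a point from camera to world coordinates). Camera axes: x right, y down, z forward; pixel columns grow to the right and rows downward; lengths in m; the calibration is good to about 2 mm. A picture is of the moment at which its call begins. There is no depth.
- r.hand_in(): hands the job in, once; it reports no verdict.
Trained networks look in the newest picture that a camera, given by its name, has taken for a name from the list of things; names that differ only in an ending like _2 or _b are one class to them, and where a whole thing is asked for, a point or a joint stands for the part that bears it (a point fixed in the world has none). Each returns a list of dicts, best first, with "p" (0 to 1); they miss things now and then, are a little off and sometimes report something else, mostly with a low value. They report only what shows in the picture. A call takes as long as a camera call. They do not tell look-alikes from the thing itself.
- r.recognise(camera, target): "rect" ([left, top, right, bottom] in pixels, round what is visible of it).
The state is a dict: "clock": time; "joints": joint angles; "qvel": joint speeds; "tau": joint torques, N m; "tcp_pos": TCP position; "orientation": TCP orientation; "contact_force": force on the tool from outside, world axes, zero at the start; "moment": the same for the moment, N m; "grip_width": finger opening in m.
Only numpy, scipy, OpenCV 4.12 (cv2) and the standard library are available. Lean on these libraries where they do the work, as an engineer would, in place of code of your own. Each camera call takes 0.05 s, during which the arm holds its last target.

## Working session

There is one attempt and no reset: what is moved stays moved. The work goes in short steps, Python scripts to look and compute and a tool call to move; the robot and the scene stay as the last step left them, time stands still between calls to the robot, and variables do not carry over. Pictures are saved under pics/ and viewed, and the job is handed in when it is done.

Besides the shell and the picture viewer there is one more tool, called as name(argument=value, ...), one argument or row to a line, values as JSON. send_rows: Moves the arm, as the interface text tells. Its arguments: {"type":"object","properties":{"plan":{"type":"array","items":{"type":"array","items":{"type":"number"}}},"force":{"type":"number"}},"required":["plan"]}

```bash
ls; mkdir -p pics; cat > h.py <<'E'
import numpy as np,cv2
from bench import r
def shot(cam,name):
    f=r.grab_frame(cam); cv2.imwrite(f'pics/{name}.png',f['image'][:,:,::-1]); return f
E
python3 - <<'E'
from h import *
o=r.get_obs(); print(o, r.tip_extent)
for c in('side','top'):
    f=shot(c,c+'0'); print(c,f['camera_matrix'].tolist(),np.round(f['cam_to_world'],4).tolist())
    for t in ('clip_1a_centre','clip_1a_rib','drawer_handle','drawer','padlock','bike_light','egg_cup','opener','tray_in'):
        try: print(t,[(d['rect'],round(d['p'],2)) for d in r.recognise(c,t)])
        except Exception as e: print(t,e)
E
```

```text
pics
{'clock': 0.0, 'joints': array([ 1.07689337,  0.47782029,  0.02237   ,  1.55642887, -0.01153439,
        1.10930991, -0.083087  ]), 'qvel': array([ 7.34312361e-04, -4.65012496e-05, -1.05388505e-03, -4.48955429e-04,
       -5.57242127e-04, -4.40383914e-04, -2.20498177e-04]), 'tau': array([-8.36161894e-05, -5.96447361e+01,  1.60763685e+00, -2.81189060e+01,
        1.23854616e-02,  9.47127293e-03, -4.84498287e-06]), 'tcp_pos': array([ 0.25377435, -0.62487487,  0.24432228]), 'orientation': array([-1.36642363,  0.92167521, -0.91905679]), 'contact_force': array([ 0.00564598, -0.19729509,  1.15312495]), 'moment': array([-0.01171416,  0.01868666, -0.03687765]), 'grip_width': 0.0853114010524752} 0.014
side [[440.199108980612, 0.0, 253.7681696810477], [0.0, 440.199108980612, 189.55903924604218], [0.0, 0.0, 1.0]] [[-0.9538, -0.1359, 0.2678, 0.1557], [-0.2998, 0.4837, -0.8223, 1.0712], [-0.0178, -0.8646, -0.5021, 0.7403], [0.0, 0.0, 0.0, 1.0]]
clip_1a_centre []
clip_1a_rib []
drawer_handle [([144.3, 187.9, 195.4, 271.9], 0.98), ([211.2, 152.1, 276.9, 199.3], 0.46)]
drawer [([144.1, 186.9, 1
[... 170 characters left out ...]
 [([217.0, 317.5, 234.6, 363.0], 0.83)]
tray_in [([210.3, 153.1, 276.4, 199.3], 0.84)]
top [[455.17331214783866, 0.0, 247.64613344745544], [0.0, 455.17331214783866, 188.8175995053253], [0.0, 0.0, 1.0]] [[-0.0298, -0.9913, 0.1286, 0.3296], [-0.9995, 0.0314, 0.0103, -0.0295], [-0.0142, -0.1282, -0.9916, 1.4241], [0.0, 0.0, 0.0, 1.0]]
clip_1a_centre []
clip_1a_rib []
drawer_handle [([127.9, 120.8, 230.7, 148.6], 0.76)]
drawer [([127.2, 123.0, 230.9, 151.3], 0.68)]
padlock [([394.7, 194.5, 417.7, 230.2], 0.74)]
bike_light [([260.5, 94.3, 274.7, 119.7], 0.79)]
egg_cup [([395.2, 165.0, 413.0, 181.1], 0.67)]
opener [([72.5, 214.5, 105.6, 238.7], 0.63)]
tray_in [([269.2, 132.3, 358.1, 182.7], 0.57)]
```

View pics/side0.png

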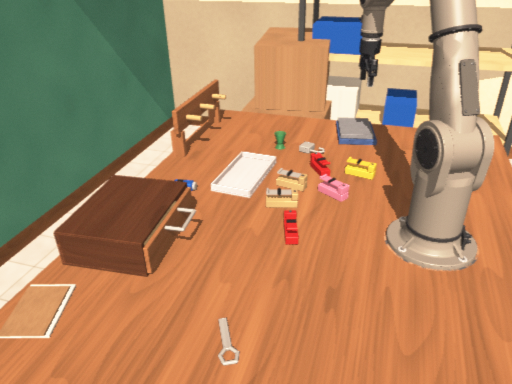

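View pics/top0.png

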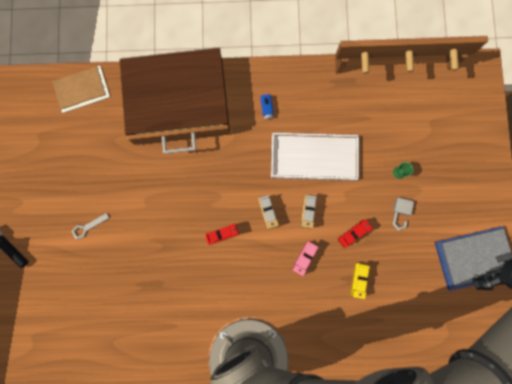

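```bash
python3 - <<'E'
import cv2
a=cv2.imread('pics/top0.png'); cv2.imwrite('pics/top0c.png',cv2.resize(a[80:280,60:360],None,fx=2.66,fy=2.66,interpolation=2))
a=cv2.imread('pics/side0.png'); cv2.imwrite('pics/side0c.png',cv2.resize(a[110:380,60:360],None,fx=2.2,fy=2.2,interpolation=2))
E
```

```text
(no output)
```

View pics/top0c.png

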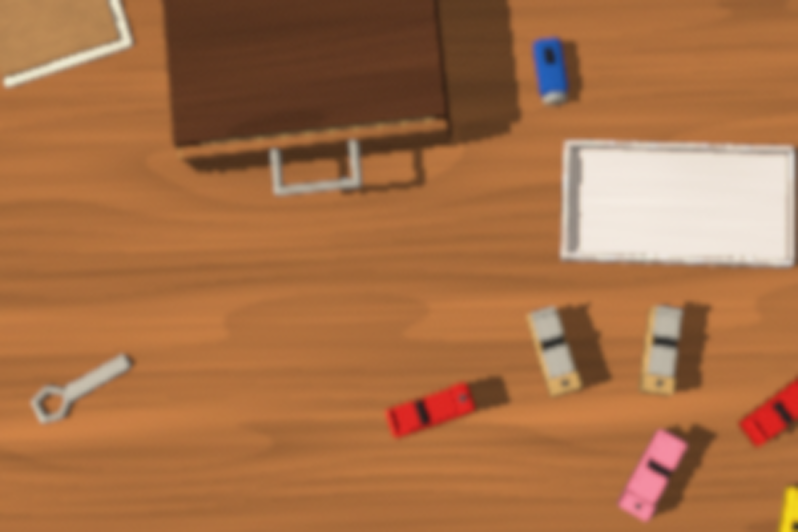

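View pics/side0c.png

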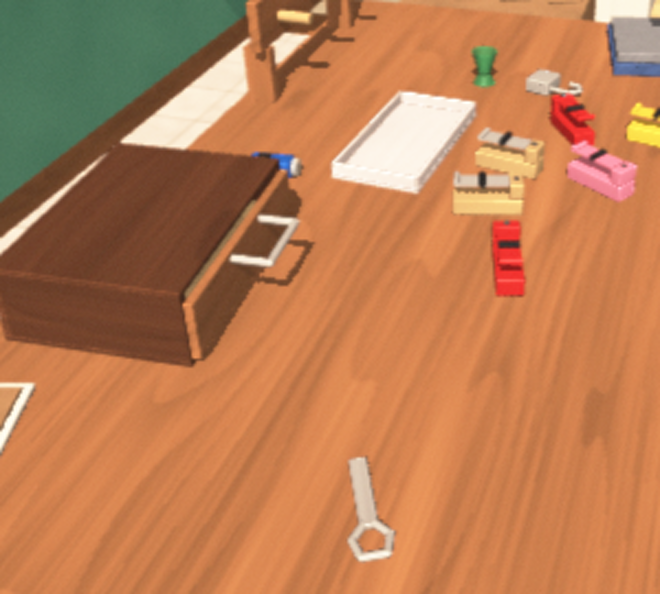

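The top view shows birch clips at (268,211) and (309,210), with their risers towards the robot. The look-alikes are red (222,234), pink (306,258), red (355,233) and yellow (361,280). The opener is at (90,226), so there is no third clip. The handle is at about (179,150) and the tray at (315,157). I'll take close crops next and triangulate from them.

```bash
python3 - <<'E'
import cv2
t=cv2.imread('pics/top0.png');s=cv2.imread('pics/side0.png')
def crop(im,x,y,w,h,n,f=8):cv2.imwrite(f'pics/{n}.png',cv2.resize(im[y:y+h,x:x+w],None,fx=f,fy=f,interpolation=2))
crop(t,250,185,80,50,'t_clip');crop(s,255,160,80,60,'s_clip')
crop(t,120,110,120,60,'t_han',6);crop(s,140,170,70,70,'s_han')
E
```

```text
(no output)
```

View pics/t_clip.png

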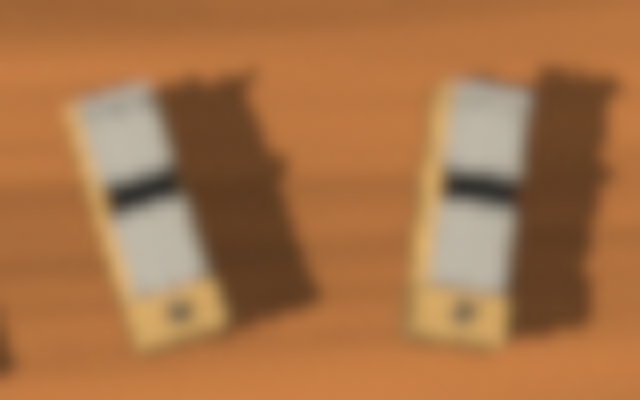

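View pics/s_clip.png

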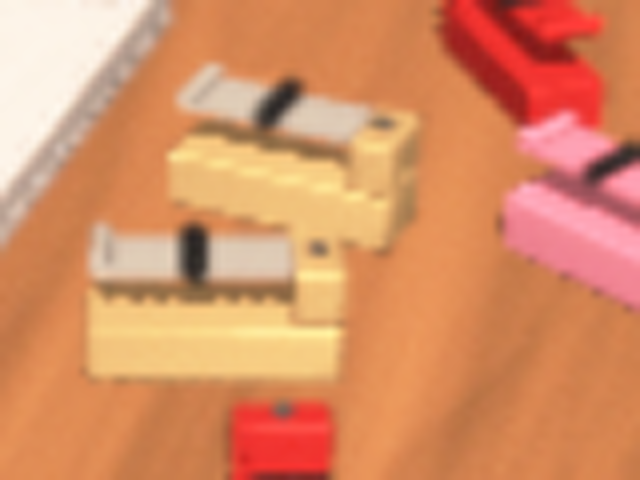

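View pics/t_han.png

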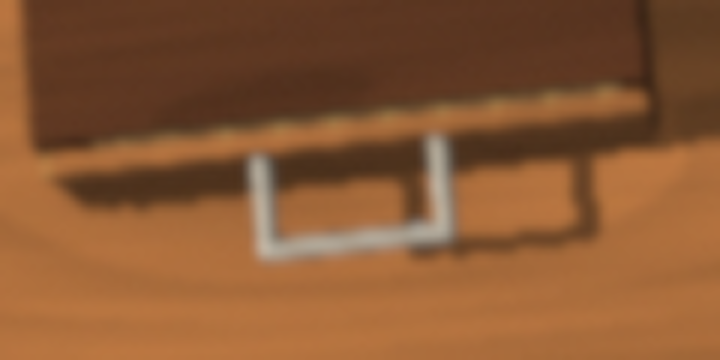

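View pics/s_han.png

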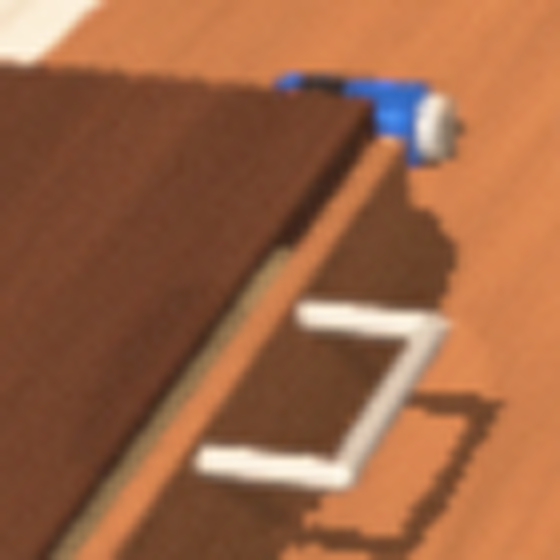

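```bash
cat >> h.py <<'E'
CAL={}
def cal():
    import pickle,os
    if os.path.exists('cal.pkl'): return pickle.load(open('cal.pkl','rb'))
    c={k:(f['camera_matrix'],f['cam_to_world']) for k,f in ((k,r.grab_frame(k)) for k in('top','side'))}
    pickle.dump(c,open('cal.pkl','wb')); return c
def P(cam):
    K,T=cal()[cam]; return K@np.linalg.inv(T)[:3]
def tri(t,s):
    X=cv2.triangulatePoints(P('top'),P('side'),np.array(t,float).reshape(2,1),np.array(s,float).reshape(2,1)).ravel(); X=X[:3]/X[3]
    e=[np.round((lambda q:q[:2]/q[2])(P(c)@np.r_[X,1])-p,1) for c,p in(('top',t),('side',s))]
    return X,e
def atz(cam,p,z):
    K,T=cal()[cam]; d=T[:3,:3]@np.linalg.inv(K)@np.r_[p,1]; o=T[:3,3]; return o+d*(z-o[2])/d[2]
def proj(cam,X): q=P(cam)@np.r_[X,1]; return q[:2]/q[2]
E
python3 - <<'E'
from h import *
def z(p,o,f): return (np.array(p)+.5)/f-.5+np.array(o)
for n,t,s in (('rib1',(146,192),(194,245)),('screw1',(180,311),(318,247)),('rib2',(482,188),(278,100)),('screw2',(463,311),(382,123))):
    X,e=tri(z(t,(250,185),8),z(s,(255,160),8)); print(n,np.round(X,4),e, 'at z', np.round(atz('top',z(t,(250,185),8),.055 if 'rib' in n else .05),4))
for n,t,s in (('h+',(268,249),(345,472)),('h-',(443,232),(438,323))):
    X,e=tri(z(t,(120,110),6),z(s,(140,170),8)); print(n,np.round(X,4),e,'atz',np.round(atz('top',z(t,(120,110),6),.083),4))
for q in ((566,142),(795,147),(562,260),(793,265)): print(np.round(atz('top',z(q,(60,80),2.66),.026),4))
import scipy.spatial.transform as st
print(np.round(st.Rotation.from_rotvec(r.get_obs()['orientation']).as_matrix(),3))
E
```

```text
rib1 [ 0.4462 -0.0743  0.0515] [array([-0.1, -0.2]), array([0.3, 0. ])] at z [ 0.4451 -0.0743  0.055 ]
screw1 [ 0.4003 -0.0856  0.0516] [array([-0., -0.]), array([0., 0.])] at z [ 0.4003 -0.0857  0.05  ]
rib2 [ 0.4435 -0.2012  0.0508] [array([-0. , -0.1]), array([0.1, 0. ])] at z [ 0.4427 -0.2007  0.055 ]
screw2 [ 0.3974 -0.1918  0.0514] [array([-0. , -0.1]), array([0.1, 0. ])] at z [ 0.397 -0.192  0.05 ]
h+ [0.6262 0.2325 0.0797] [array([0. , 0.1]), array([-0.2, -0. ])] atz [0.6259 0.232  0.083 ]
h- [0.6321 0.1441 0.0815] [array([-0., -0.]), array([0., 0.])] atz [0.6317 0.1439 0.083 ]
[ 0.685  -0.0983  0.026 ]
[ 0.67   -0.3676  0.026 ]
[ 0.5442 -0.0885  0.026 ]
[ 0.5297 -0.3568  0.026 ]
[[ 0.376  0.     0.927]
 [-0.927 -0.     0.376]
 [ 0.    -1.     0.   ]]
```

send_rows(
  plan=[
    [-2,0,2.1,0,0.4],
    [-4.1,0,4.3,0,0.4],
    [-4.1,0,4.3,0,0.4],
    [-4.1,0,4.3,0,0.4],
    [-4.1,0,4.3,0,0.4],
    [-4.1,0,4.3,0,0.4],
    [-4.1,0,4.3,0,0.4],
    [-4.1,0,4.3,0,0.4],
  ],
)

```text
clock: 2.1
tcp_pos: [0.4375, -0.2181, 0.2457]
orientation: [-1.367, 0.92, -0.922]
contact_force: [1.0, -0.6, -0.1]
grip_width: 0.0342
```

send_rows(
  plan=[
    [-4.1,0,4.3,0,0.4],
    [-4.1,0,4.3,0,0.4],
    [-4.1,0,4.3,0,0.4],
    [-4.1,0,4.3,0,0.4],
    [-4.1,0,4.3,0,0.4],
    [-4.1,0,4.3,0,0.4],
    [-4.1,0,4.3,0,0.4],
    [0,0,0,0,0.4],
  ],
)

```text
clock: 3.1
tcp_pos: [0.6078, 0.1658, 0.2451]
orientation: [-1.367, 0.916, -0.913]
contact_force: [0.0, -1.2, -0.2]
grip_width: 0.0343
```

send_rows(
  plan=[
    [0,0,0,-10.3,0.4],
    [0,0,0,-10.3,0.4],
    [0,0,0,-10.3,0.4],
    [0,0,0,-10.3,0.4],
    [0,0,0,-10.3,0.4],
    [0,0,0,-10.3,0.4],
    [0,0,0,-10.3,0.4],
    [0,0,0,0,0.4],
    [0,0,0,0,0.4],
  ],
)

```text
clock: 4.22
tcp_pos: [0.6077, 0.1586, 0.2453]
orientation: [-1.571, -0.054, 0.054]
contact_force: [0.8, 0.6, 0.9]
grip_width: 0.0337
```

```bash
cat >> h.py <<'E'
from scipy.spatial.transform import Rotation as Ro
def state(goal=None,ang=None):
    o=r.get_obs(); R=Ro.from_rotvec(o['orientation']).as_matrix()
    a=np.degrees(np.arctan2(R[1,0],R[0,0]))
    print('t',round(o['clock'],2),'tcp',np.round(o['tcp_pos'],4),'xang',round(a,1),'tooly',np.round(R[:,1],3),'F',np.round(o['contact_force'],2),'w',round(o['grip_width'],4),'j',np.round(o['joints'],2))
    if goal is not None: print(' shift cm (tool xyz)',np.round(R.T@(np.array(goal)-o['tcp_pos'])*100,2))
    if ang is not None: print(' spin', round(-((ang-a+180)%360-180),1))
E
python3 -c "
from h import *
state([.629,.188,.10],3.8)"
```

```text
t 4.22 tcp [0.6077 0.1586 0.2453] xang 4.0 tooly [ 0. -0. -1.] F [0.8  0.64 0.86] w 0.0337 j [ 0.11  0.48 -0.64  1.64  0.31  1.13 -0.54]
 shift cm (tool xyz) [ 2.33 14.53  2.79]
 spin 0.2
```

send_rows(
  plan=[
    [2.3,0,2.8,0,0.4],
    [0,5,0,0,0.4],
    [0,5,0,0,0.4],
    [0,3.5,0,0,0.4],
    [0,0,0,0,0.4],
    [0,0,0,0,0.4],
  ],
)

```text
clock: 4.97
tcp_pos: [0.6295, 0.1895, 0.112]
orientation: [-1.569, -0.058, 0.055]
contact_force: [-0.1, 0.1, 1.2]
grip_width: 0.0341
```

```bash
python3 -c "
from h import *
state([.629,.188,.073],3.8)
t=shot('top','t1')['image'];s=shot('side','s1')['image']
cv2.imwrite('pics/m1.png',np.vstack([cv2.resize(t[110:170,130:230],(700,420)),]) [:,:,::-1])
cv2.imwrite('pics/m2.png',cv2.resize(s[120:260,120:260],(600,600))[:,:,::-1])"
```

```text
t 4.97 tcp [0.6295 0.1895 0.112 ] xang 4.1 tooly [ 0.002  0.001 -1.   ] F [-0.06  0.14  1.22] w 0.0341 j [ 0.02  0.66 -0.58  1.68  0.43  0.93 -0.65]
 shift cm (tool xyz) [-0.07  3.9  -0.15]
 spin 0.3
```

View pics/m1.png

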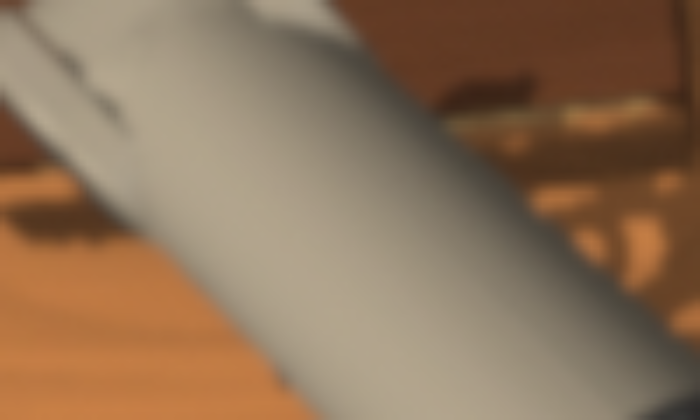

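View pics/m2.png

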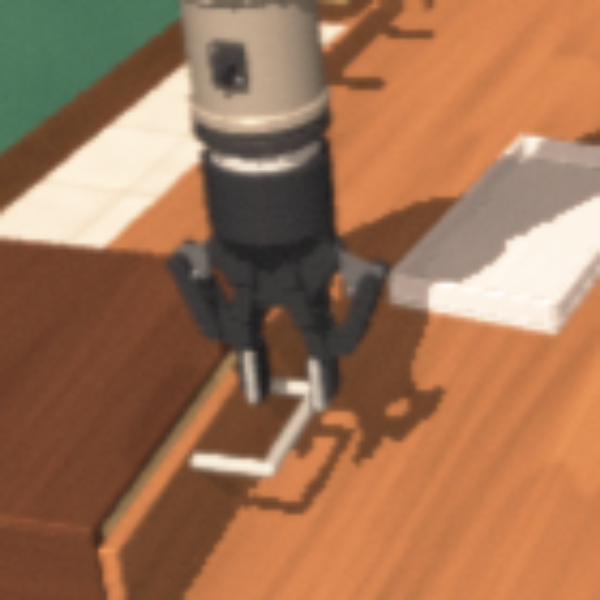

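send_rows(
  plan=[
    [0,2,-0.1,0,0.4],
    [0,1.9,0,0,0.4],
    [0,0,0,0,0.4],
    [0,0,0,0,0.4],
  ],
)

```text
clock: 5.58
tcp_pos: [0.6286, 0.1882, 0.071]
orientation: [-1.57, -0.057, 0.058]
contact_force: [0.4, -1.1, 0.1]
grip_width: 0.034
```

send_rows(
  plan=[
    [0,0,0,0,0],
    [0,0,0,0,0],
    [0,0,0,0,0],
    [0,0,0,0,0],
    [0,0,0,0,0],
    [0,0,0,0,0],
  ],
  force=40,
)

```text
clock: 6.32
tcp_pos: [0.6292, 0.1883, 0.072]
orientation: [-1.57, -0.059, 0.057]
contact_force: [0.8, 0.6, 5.2]
grip_width: 0.0083
```

```bash
python3 -c "
from h import *
state([.629,.188,.073],3.8)
"
```

```text
t 6.33 tcp [0.6292 0.1883 0.072 ] xang 4.2 tooly [ 0.001  0.    -1.   ] F [0.81 0.63 5.25] w 0.0083 j [ 0.    0.71 -0.56  1.7   0.46  0.87 -0.68]
 shift cm (tool xyz) [-0.02 -0.1  -0.02]
 spin 0.4
```

send_rows(
  plan=[
    [-1,0,0,0,0],
    [-2,0,0,0,0],
    [-2,0,0,0,0],
    [-2,0,0,0,0],
    [-2,0,0,0,0],
    [-2,0,0,0,0],
    [-2,0,0,0,0],
    [-2,0,0,0,0],
    [-1.5,0,0,0,0],
    [0,0,0,0,0],
    [0,0,0,0,0],
  ],
)

```text
clock: 7.7
tcp_pos: [0.4636, 0.1752, 0.0719]
orientation: [-1.572, -0.058, 0.057]
contact_force: [-0.7, -2.7, 10.7]
grip_width: 0.0086
```

```bash
python3 -c "
from h import *
state([.629,.188,.073],3.8)
"
```

```text
t 7.7 tcp [0.4636 0.1752 0.0719] xang 4.2 tooly [ 0.    -0.002 -1.   ] F [-0.73 -2.71 10.65] w 0.0086 j [ 0.    0.51 -0.6   2.08  0.45  0.68 -0.83]
 shift cm (tool xyz) [16.59 -0.11  0.07]
 spin 0.4
```

send_rows(
  plan=[
    [0,0,0,0,0.4],
    [0,0,0,0,0.4],
    [0,0,0,0,0.4],
    [0,-3,0,0,0.4],
    [0,-5,0,0,0.4],
    [0,-5,0,0,0.4],
    [0,-2,0,10.3,0.4],
    [0,0,0,10.3,0.4],
    [0,0,0,10.3,0.4],
    [0,0,0,10.3,0.4],
    [0,0,0,10.3,0.4],
    [0,0,0,10.3,0.4],
  ],
)

```text
clock: 9.2
tcp_pos: [0.4638, 0.1758, 0.221]
orientation: [-1.424, 0.788, -0.788]
contact_force: [-0.3, -0.1, 0.8]
grip_width: 0.034
```

send_rows(
  plan=[
    [0,0,0,9.3,0],
    [0,0,0,9.3,0],
    [0,0,0,0,0],
    [0,0,0,0,0],
  ],
)

```text
clock: 9.7
tcp_pos: [0.4639, 0.1759, 0.2212]
orientation: [-1.315, 1.028, -1.027]
contact_force: [0.4, -0.1, 0.1]
grip_width: -0.0002
```

```bash
python3 -c "
from h import *
state([.445,-.0743,.1],-76.2)
t=shot('top','t2')['image'];s=shot('side','s2')['image']
cv2.imwrite('pics/m3.png',np.vstack([t[80:280,60:400],s[100:300,60:400]])[:,:,::-1])"
```

```text
t 9.7 tcp [0.4639 0.1759 0.2212] xang -76.0 tooly [-0. -0. -1.] F [ 0.4  -0.13  0.07] w -0.0002 j [-0.07  0.25 -0.49  1.97  0.14  0.95 -1.95]
 shift cm (tool xyz) [23.82 12.12 -7.88]
 spin 0.2
```

View pics/m3.png

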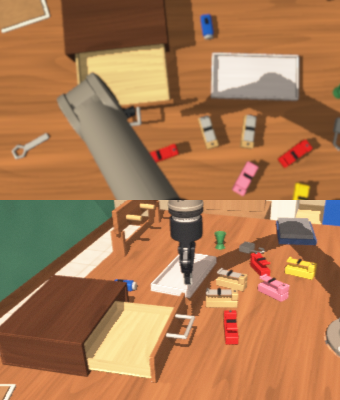

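send_rows(
  plan=[
    [4.7,0,-1.6,0,0],
    [4.8,0,-1.6,0,0],
    [4.8,0,-1.6,0,0],
    [4.8,0,-1.6,0,0],
    [4.7,0,-1.5,0.2,0],
    [0,5,0,0,0],
    [0,5,0,0,0],
    [0,2.1,0,0,0],
    [0,0,0,0,0],
    [0,0,0,0,0],
    [0,0,0,0,0],
  ],
)

```text
clock: 11.18
tcp_pos: [0.4451, -0.0742, 0.1015]
orientation: [-1.311, 1.03, -1.034]
contact_force: [-0.2, 0.2, -0.7]
grip_width: 0.0001
```

```bash
python3 -c "
from h import *
state([.4455,-.0743,.0695],-76.2)
t=shot('top','t3')['image'];s=shot('side','s3')['image']
cv2.imwrite('pics/m4.png',np.hstack([cv2.resize(t[170:250,220:320],(400,320)),cv2.resize(s[130:230,230:330],(400,320))])[:,:,::-1])"
```

```text
t 11.18 tcp [ 0.4451 -0.0742  0.1015] xang -76.4 tooly [ 0.002 -0.    -1.   ] F [-0.23  0.19 -0.68] w 0.0001 j [ 0.28  0.34 -0.3   2.18  0.17  0.63 -1.47]
 shift cm (tool xyz) [0.02 3.2  0.02]
 spin -0.2
```

View pics/m4.png

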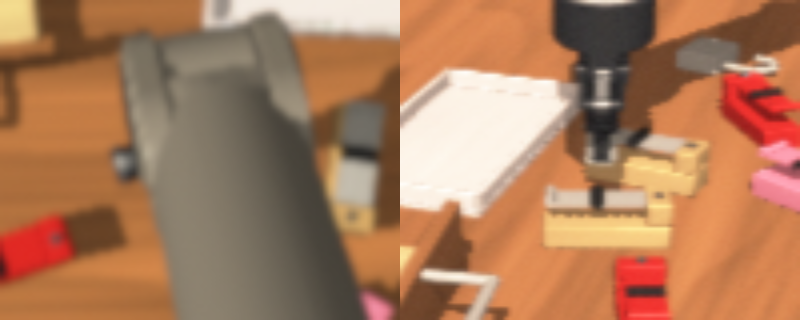

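send_rows(
  plan=[
    [0,1.5,0,0,0],
    [0,1,0,0,0],
    [0,0.3,0,0,0],
    [0,0,0,0,0],
    [0,0,0,0,0],
  ],
)

```text
clock: 11.9
tcp_pos: [0.4444, -0.0741, 0.0724]
orientation: [-1.312, 1.032, -1.033]
contact_force: [-1.2, -0.1, 0.0]
grip_width: 0.0
```

send_rows(
  plan=[
    [0,0.1,0,0,0],
    [0,0.1,0,0,0],
    [0,0,0,0,0],
  ],
)

```text
clock: 12.28
tcp_pos: [0.4441, -0.0741, 0.0703]
orientation: [-1.312, 1.033, -1.033]
contact_force: [-0.6, -0.2, 1.1]
grip_width: 0.0001
```

send_rows(
  plan=[
    [0,0.1,0,0,0],
    [0,0,0,0,0],
  ],
)

```text
clock: 12.52
tcp_pos: [0.4442, -0.0741, 0.0692]
orientation: [-1.312, 1.033, -1.033]
contact_force: [-0.2, -1.0, -0.9]
grip_width: 0.0
```

send_rows(
  plan=[
    [0,0.1,0,0,0],
    [0,0,0,0,0],
  ],
)

```text
clock: 12.78
tcp_pos: [0.4443, -0.0741, 0.0683]
orientation: [-1.312, 1.032, -1.033]
contact_force: [0.6, 0.6, 0.6]
grip_width: 0.0001
```

send_rows(
  plan=[
    [0,0.05,0,0,0],
    [0,0,0,0,0],
  ],
)

```text
clock: 13.02
tcp_pos: [0.4444, -0.0741, 0.0679]
orientation: [-1.312, 1.032, -1.033]
contact_force: [0.8, -0.1, 1.5]
grip_width: -0.0002
```

send_rows(
  plan=[
    [0,0.05,0,0,0],
    [0,0,0,0,0],
  ],
)

```text
clock: 13.28
tcp_pos: [0.4445, -0.0741, 0.0674]
orientation: [-1.312, 1.032, -1.033]
contact_force: [0.3, 1.0, 1.3]
grip_width: 0.0001
```

send_rows(
  plan=[
    [0,0.1,0,0,0],
    [0,0,0,0,0],
  ],
)

```text
clock: 13.52
tcp_pos: [0.4445, -0.074, 0.0664]
orientation: [-1.312, 1.032, -1.033]
contact_force: [1.6, 0.0, 1.9]
grip_width: 0.0002
```

send_rows(
  plan=[
    [0,0.1,0,0,0],
    [0,0,0,0,0],
    [0,0,0,0,0],
  ],
)

```text
clock: 13.9
tcp_pos: [0.4445, -0.0741, 0.0654]
orientation: [-1.312, 1.032, -1.033]
contact_force: [1.9, 1.1, 2.9]
grip_width: 0.0003
```

send_rows(
  plan=[
    [0,0.1,0,0,0],
    [0,0,0,0,0],
    [0,0,0,0,0],
  ],
)

```text
clock: 14.28
tcp_pos: [0.4444, -0.0741, 0.0644]
orientation: [-1.312, 1.032, -1.033]
contact_force: [2.7, 1.0, 3.7]
grip_width: 0.0003
```

send_rows(
  plan=[
    [0,0.1,0,0,0],
    [0,0.1,0,0,0],
    [0,0,0,0,0],
    [0,0,0,0,0],
    [0,0,0,0,0],
    [0,0,0,0,0],
    [0,0,0,0,0],
  ],
)

```text
clock: 15.15
tcp_pos: [0.4442, -0.0741, 0.0623]
orientation: [-1.312, 1.032, -1.033]
contact_force: [3.2, 0.8, 5.1]
grip_width: 0.0001
```

```bash
python3 -c "
from h import *
f=[]
for i in range(4):
  shot('side','s4'); o=r.get_obs(); f.append(o['contact_force'])
print(np.round(f,2)); state()
cv2.imwrite('pics/m5.png',cv2.resize(cv2.imread('pics/s4.png')[150:210,250:330],None,fx=8,fy=8))"
```

```text
[[3.66 1.43 4.13]
 [3.1  1.95 4.02]
 [3.42 0.85 5.12]
 [3.54 0.27 3.7 ]]
t 15.35 tcp [ 0.4442 -0.0741  0.0623] xang -76.4 tooly [-0. -0. -1.] F [3.54 0.27 3.7 ] w 0.0001 j [ 0.26  0.41 -0.27  2.21  0.21  0.54 -1.51]
```

View pics/m5.png

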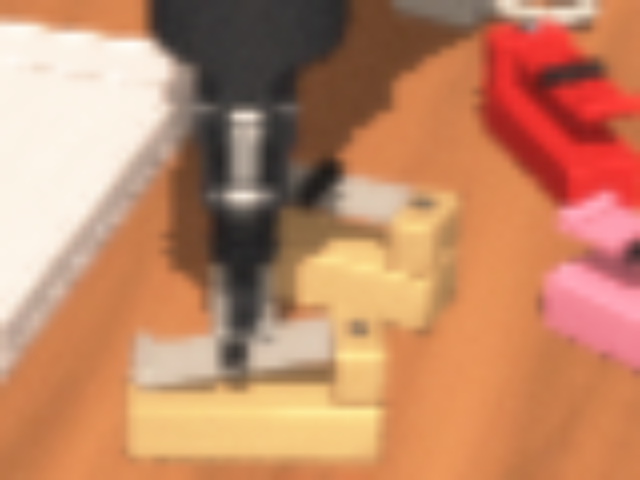

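The tongue visibly sinks about 7 mm at roughly 5 N, so clip 1 is slack. On to clip 2.

send_rows(
  plan=[
    [0,-3,0,0,0],
    [0,-3,0,0,0],
    [4,0,-1,0,0],
    [4.3,0,-1,0,0],
    [4,0,-1,0,0],
    [0,0,0,8.4,0],
    [0,0,0,8.4,0],
    [0,0,0,8.4,0],
    [0,0,0,0,0],
    [0,0,0,0,0],
  ],
)

```text
clock: 16.6
tcp_pos: [0.4428, -0.2004, 0.1217]
orientation: [-1.11, 1.357, -1.353]
contact_force: [-0.4, 0.9, -0.6]
grip_width: -0.0003
```

```bash
python3 -c "
from h import *
state([.443,-.2008,.0725],-101.5)
t=shot('top','t5')['image'];s=shot('side','s5')['image']
cv2.imwrite('pics/m6.png',np.hstack([cv2.resize(t[170:250,220:320],(400,320)),cv2.resize(s[130:230,230:330],(400,320))])[:,:,::-1])"
```

```text
t 16.6 tcp [ 0.4428 -0.2004  0.1217] xang -101.4 tooly [-0.002  0.001 -1.   ] F [-0.4   0.92 -0.57] w -0.0003 j [ 0.43  0.35 -0.16  2.1   0.08  0.71 -1.55]
 shift cm (tool xyz) [0.03 4.92 0.04]
 spin 0.1
```

View pics/m6.png

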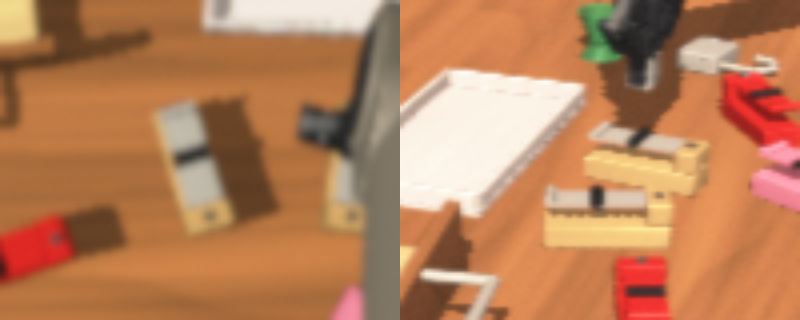

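send_rows(
  plan=[
    [0,3,0,0,0],
    [0,1.5,0,0,0],
    [0,0.4,0,0,0],
    [0,0,0,0,0],
    [0,0,0,0,0],
  ],
)

```text
clock: 17.32
tcp_pos: [0.4445, -0.2009, 0.0739]
orientation: [-1.106, 1.356, -1.357]
contact_force: [0.3, -0.9, 0.1]
grip_width: 0.0
```

send_rows(
  plan=[
    [0,0.1,0,0,0],
    [0,0.1,0,0,0],
    [0,0,0,0,0],
  ],
)

```text
clock: 17.7
tcp_pos: [0.4439, -0.2007, 0.0713]
orientation: [-1.107, 1.357, -1.357]
contact_force: [0.7, 0.5, -0.0]
grip_width: 0.0001
```

send_rows(
  plan=[
    [0,0.1,0,0,0],
    [0,0,0,0,0],
    [0,0,0,0,0],
  ],
)

```text
clock: 18.08
tcp_pos: [0.4439, -0.2007, 0.0703]
orientation: [-1.107, 1.357, -1.357]
contact_force: [-0.3, 0.2, -0.5]
grip_width: -0.0004
```

send_rows(
  plan=[
    [0,0.05,0,0,0],
    [0,0,0,0,0],
    [0,0,0,0,0],
  ],
)

```text
clock: 18.45
tcp_pos: [0.4439, -0.2007, 0.0698]
orientation: [-1.107, 1.357, -1.357]
contact_force: [-0.7, 0.1, -0.7]
grip_width: -0.0
```

send_rows(
  plan=[
    [0,0.1,0,0,0],
    [0,0,0,0,0],
    [0,0,0,0,0],
  ],
)

```text
clock: 18.82
tcp_pos: [0.444, -0.2007, 0.0688]
orientation: [-1.106, 1.357, -1.357]
contact_force: [-0.2, 0.1, -0.3]
grip_width: -0.0
```

send_rows(
  plan=[
    [0,0.05,0,0,0],
    [0,0,0,0,0],
    [0,0,0,0,0],
  ],
)

```text
clock: 19.2
tcp_pos: [0.4441, -0.2007, 0.0684]
orientation: [-1.106, 1.356, -1.357]
contact_force: [0.5, -0.2, 0.9]
grip_width: 0.0001
```

send_rows(
  plan=[
    [0,0.05,0,0,0],
    [0,0,0,0,0],
    [0,0,0,0,0],
  ],
)

```text
clock: 19.58
tcp_pos: [0.4441, -0.2007, 0.0679]
orientation: [-1.106, 1.356, -1.357]
contact_force: [0.1, -0.1, 1.2]
grip_width: -0.0002
```

send_rows(
  plan=[
    [0,0.07,0,0,0],
    [0,0,0,0,0],
    [0,0,0,0,0],
  ],
)

```text
clock: 19.95
tcp_pos: [0.4441, -0.2007, 0.0672]
orientation: [-1.106, 1.356, -1.357]
contact_force: [1.2, -0.3, 1.8]
grip_width: 0.0003
```

send_rows(
  plan=[
    [0,0.07,0,0,0],
    [0,0,0,0,0],
    [0,0,0,0,0],
  ],
)

```text
clock: 20.32
tcp_pos: [0.4441, -0.2007, 0.0665]
orientation: [-1.106, 1.356, -1.357]
contact_force: [1.7, 0.0, 2.5]
grip_width: 0.0001
```

send_rows(
  plan=[
    [0,0.07,0,0,0],
    [0,0,0,0,0],
    [0,0,0,0,0],
  ],
)

```text
clock: 20.7
tcp_pos: [0.4441, -0.2007, 0.0658]
orientation: [-1.106, 1.356, -1.357]
contact_force: [2.4, 0.5, 2.9]
grip_width: -0.0003
```

send_rows(
  plan=[
    [0,0.1,0,0,0],
    [0,0.1,0,0,0],
    [0,0,0,0,0],
    [0,0,0,0,0],
  ],
)

```text
clock: 21.2
tcp_pos: [0.4443, -0.2008, 0.0638]
orientation: [-1.106, 1.356, -1.357]
contact_force: [3.3, 0.2, 3.7]
grip_width: -0.0002
```

send_rows(
  plan=[
    [0,0.1,0,0,0],
    [0,0.05,0,0,0],
    [0,0,0,0,0],
    [0,0,0,0,0],
    [0,0,0,0,0],
    [0,0,0,0,0],
    [0,0,0,0,0],
  ],
)

```text
clock: 22.08
tcp_pos: [0.444, -0.2007, 0.0622]
orientation: [-1.107, 1.357, -1.357]
contact_force: [2.9, -1.2, 4.4]
grip_width: 0.0003
```

```bash
python3 -c "
from h import *
f=[]
for i in range(4):
  shot('side','s6'); o=r.get_obs(); f.append(o['contact_force'])
print(np.round(f,2)); state()
cv2.imwrite('pics/m7.png',cv2.resize(cv2.imread('pics/s6.png')[150:210,250:330],None,fx=8,fy=8))"
```

```text
[[ 4.32 -1.03  5.18]
 [ 3.16 -0.5   5.14]
 [ 3.88 -0.63  4.6 ]
 [ 3.68 -1.02  4.06]]
t 22.27 tcp [ 0.444  -0.2007  0.0622] xang -101.6 tooly [ 0. -0. -1.] F [ 3.68 -1.02  4.06] w 0.0001 j [ 0.41  0.45 -0.14  2.13  0.12  0.57 -1.58]
```

View pics/m7.png

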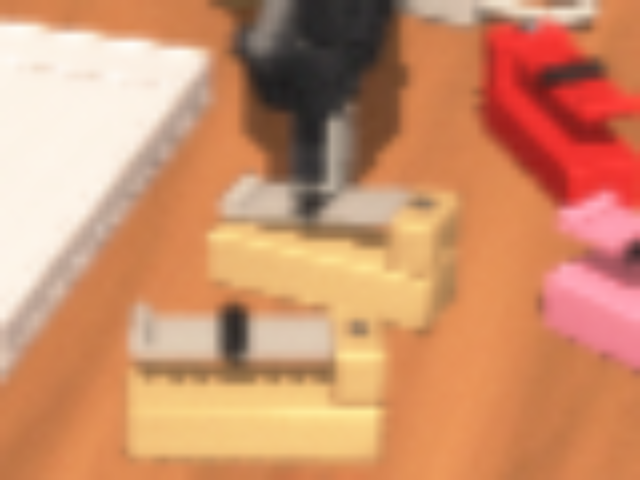

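Clip 2 sank about 7 mm at roughly 5 N, so it is slack too. Both go in the tray, starting with clip 2.

send_rows(
  plan=[
    [0,-3,0,0,0],
    [0,-3,0,0,0],
    [0,0,-0.8,0,0.75],
    [0,0,0,0,0.75],
    [0,0,0,0,0.75],
    [0,0,0,0,0.75],
    [0,0,0,0,0.75],
  ],
)

```text
clock: 23.15
tcp_pos: [0.436, -0.199, 0.1218]
orientation: [-1.107, 1.357, -1.356]
contact_force: [0.3, 0.6, -0.1]
grip_width: 0.0639
```

```bash
python3 -c "
from h import *
state([.436,-.199,.017],-101.5)
t=shot('top','t7')['image'];s=shot('side','s7')['image']
cv2.imwrite('pics/m8.png',np.hstack([cv2.resize(t[170:250,220:320],(400,320)),cv2.resize(s[130:230,230:330],(400,320))])[:,:,::-1])"
```

```text
t 23.15 tcp [ 0.436  -0.199   0.1218] xang -101.6 tooly [-0.001  0.    -1.   ] F [ 0.35  0.65 -0.05] w 0.0639 j [ 0.44  0.34 -0.16  2.11  0.08  0.7  -1.55]
 shift cm (tool xyz) [1.000e-02 1.048e+01 1.000e-02]
 spin -0.1
```

View pics/m8.png

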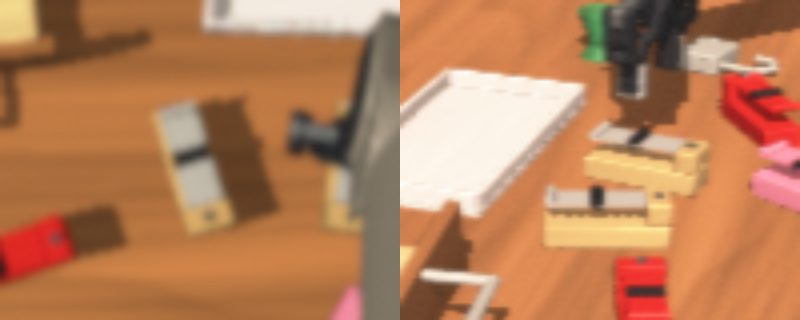

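send_rows(
  plan=[
    [0,4,0,0,0.75],
    [0,3,0,0,0.75],
    [0,2,0,0,0.75],
    [0,1.4,0,0,0.75],
    [0,0,0,0,0.75],
    [0,0,0,0,0.75],
  ],
)

```text
clock: 24.0
tcp_pos: [0.4367, -0.1993, 0.0188]
orientation: [-1.106, 1.356, -1.357]
contact_force: [0.7, -1.0, 0.1]
grip_width: 0.064
```

send_rows(
  plan=[
    [0,0,0,0,0],
    [0,0,0,0,0],
    [0,0,0,0,0],
    [0,0,0,0,0],
    [0,0,0,0,0],
    [0,0,0,0,0],
    [0,-0.5,0,0,0],
    [0,-2,0,0,0],
    [0,-3,0,0,0],
    [0,-3,0,0,0],
    [0,0,0,0,0],
    [0,0,0,0,0],
  ],
  force=35,
)

```text
clock: 25.5
tcp_pos: [0.4353, -0.199, 0.1025]
orientation: [-1.107, 1.358, -1.356]
contact_force: [0.6, -0.2, -3.9]
grip_width: 0.0355
```

```bash
python3 -c "
from h import *
state([.603,-.288,.12],-94)
t=shot('top','t8')['image'];s=shot('side','s8')['image']
cv2.imwrite('pics/m9.png',np.hstack([cv2.resize(t[170:250,220:320],(400,320)),cv2.resize(s[130:230,230:330],(400,320))])[:,:,::-1])"
```

```text
t 25.5 tcp [ 0.4353 -0.199   0.1025] xang -101.6 tooly [-0.001  0.    -1.   ] F [ 0.61 -0.2  -3.88] w 0.0355 j [ 0.43  0.37 -0.16  2.13  0.1   0.65 -1.57]
 shift cm (tool xyz) [ 5.35 -1.77 18.21]
 spin -7.6
```

View pics/m9.png

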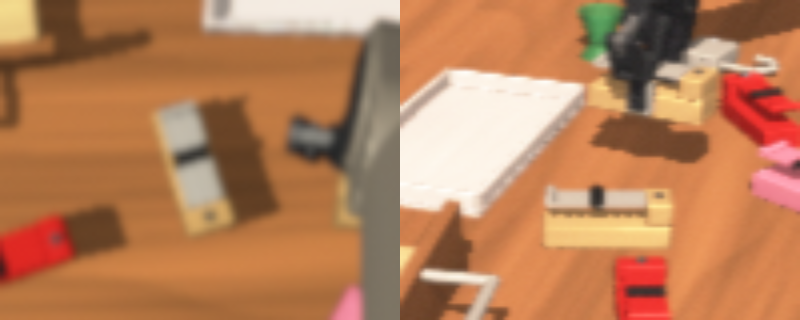

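send_rows(
  plan=[
    [1,0,4,0,0],
    [1.4,0,4.7,0,0],
    [1.5,0,4.8,0,0],
    [1.4,0,4.7,0,0],
    [0,0,0,-7.6,0],
    [0,0,0,0,0],
    [0,0,0,0,0],
    [0,0,0,0,0],
  ],
)

```text
clock: 26.6
tcp_pos: [0.6032, -0.2872, 0.103]
orientation: [-1.175, 1.262, -1.261]
contact_force: [0.1, 0.2, -2.7]
grip_width: 0.0351
```

```bash
python3 -c "
from h import *
state([.603,-.288,.0235],-94)
t=shot('top','t9')['image'];s=shot('side','s9')['image']
cv2.imwrite('pics/m10.png',np.hstack([cv2.resize(t[110:210,250:375],(400,320)),cv2.resize(s[110:210,200:325],(400,320))])[:,:,::-1])"
```

```text
t 26.6 tcp [ 0.6032 -0.2872  0.103 ] xang -94.1 tooly [-0.001  0.    -1.   ] F [ 0.05  0.16 -2.74] w 0.0351 j [ 0.47  0.62 -0.16  1.67  0.13  0.86 -1.39]
 shift cm (tool xyz) [ 0.08  7.95 -0.01]
 spin -0.1
```

View pics/m10.png

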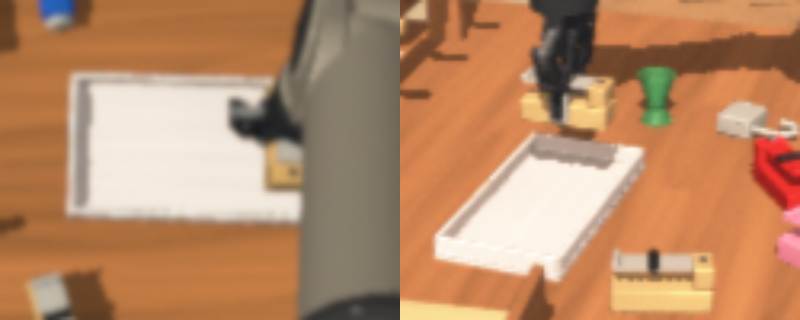

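send_rows(
  plan=[
    [0,3,0,0,0],
    [0,2.5,0,0,0],
    [0,1.5,0,0,0],
    [0,0.5,0,0,0],
    [0,0,0,0,0],
    [0,0,0,0,0],
  ],
)

```text
clock: 27.45
tcp_pos: [0.6045, -0.2878, 0.0292]
orientation: [-1.175, 1.259, -1.262]
contact_force: [-0.1, 0.3, -2.5]
grip_width: 0.0354
```

```bash
python3 -c "
from h import *
state([.603,-.288,.0235],-94)
s=shot('side','s10')['image']
cv2.imwrite('pics/m11.png',cv2.resize(s[110:210,200:325],(750,600))[:,:,::-1])"
```

```text
t 27.45 tcp [ 0.6045 -0.2878  0.0292] xang -94.0 tooly [ 0.002 -0.001 -1.   ] F [-0.06  0.31 -2.46] w 0.0354 j [ 0.46  0.72 -0.15  1.7   0.15  0.73 -1.41]
 shift cm (tool xyz) [ 0.03  0.57 -0.15]
 spin -0.0
```

View pics/m11.png

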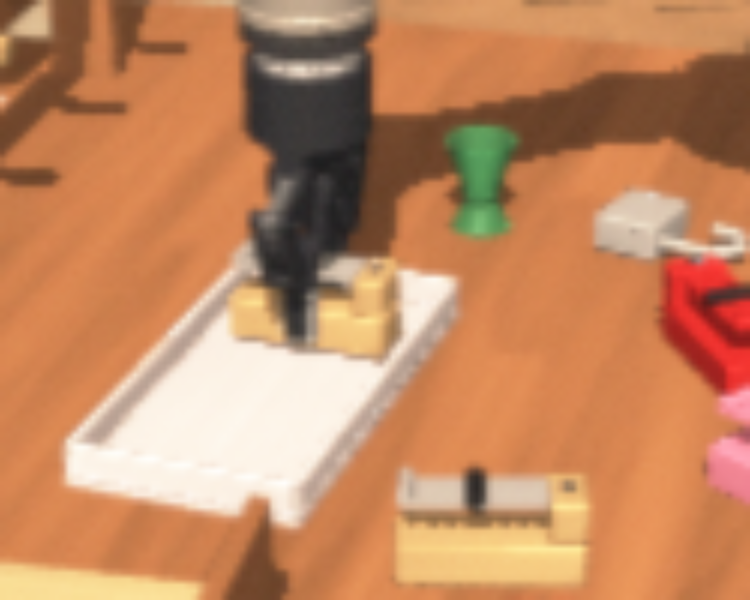

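Inside the tray walls, nearly on the floor. I'll lower the rest and let go.

send_rows(
  plan=[
    [0,0.3,0,0,0],
    [0,0.2,0,0,0],
    [0,0,0,0,0],
    [0,0,0,0,0],
  ],
)

```text
clock: 28.0
tcp_pos: [0.6039, -0.2877, 0.0242]
orientation: [-1.175, 1.26, -1.261]
contact_force: [-2.5, 0.6, 4.5]
grip_width: 0.0354
```

send_rows(
  plan=[
    [0,0,0,0,0.6],
    [0,0,0,0,0.6],
    [0,0,0,0,0.6],
    [0,0,0,0,0.6],
    [0,-3,0,0,0.6],
    [0,-4,0,0,0.6],
    [0,-3,0,0,0.6],
    [0,0,0,0,0.75],
    [0,0,0,0,0.75],
  ],
)

```text
clock: 29.12
tcp_pos: [0.6032, -0.2874, 0.1225]
orientation: [-1.176, 1.261, -1.26]
contact_force: [-0.9, -0.3, -0.6]
grip_width: 0.0641
```

```bash
python3 -c "
from h import *
state([.438,-.0761,.12],-76.2)
t=shot('top','t11')['image'];s=shot('side','s11')['image']
cv2.imwrite('pics/m12.png',np.hstack([cv2.resize(t[110:240,240:380],(400,371)),cv2.resize(s[110:210,200:325],(400,320),).copy() if 0 else cv2.resize(s[110:226,200:325],(400,371))])[:,:,::-1])"
```

```text
t 29.12 tcp [ 0.6032 -0.2874  0.1225] xang -94.0 tooly [-0.001  0.    -1.   ] F [-0.93 -0.29 -0.62] w 0.0641 j [ 0.47  0.6  -0.17  1.66  0.12  0.89 -1.39]
 shift cm (tool xyz) [-19.93   0.27 -17.95]
 spin -17.8
```

View pics/m12.png

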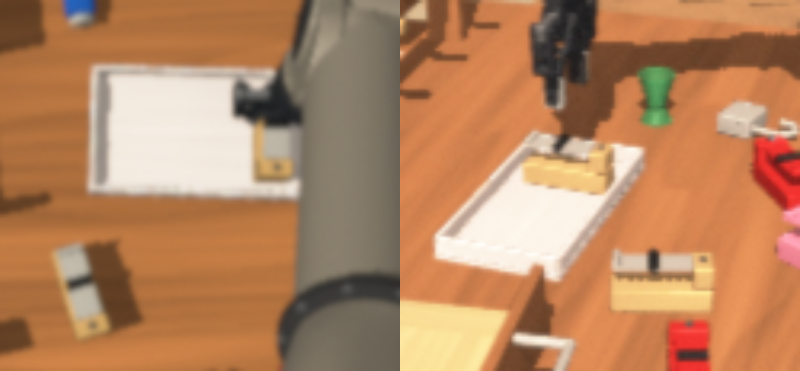

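send_rows(
  plan=[
    [-4,0,-3.6,0,0.75],
    [-4,0,-3.6,0,0.75],
    [-4,0,-3.6,0,0.75],
    [-4,0,-3.6,0,0.75],
    [-4,0,-3.6,0,0.75],
    [0,0,0,-9,0.75],
    [0,0,0,-8.8,0.75],
    [0,0,0,0,0.75],
    [0,0,0,0,0.75],
  ],
)

```text
clock: 30.35
tcp_pos: [0.4379, -0.0757, 0.1228]
orientation: [-1.313, 1.033, -1.032]
contact_force: [0.1, -0.6, -0.2]
grip_width: 0.0639
```

```bash
python3 -c "
from h import *
state([.4372,-.0762,.017],-76.2)
t=shot('top','t13')['image'];s=shot('side','s13')['image']
cv2.imwrite('pics/m13.png',np.hstack([cv2.resize(t[110:240,240:380],(400,371)),cv2.resize(s[130:230,230:330],(400,371))])[:,:,::-1])"
```

```text
t 30.35 tcp [ 0.4379 -0.0757  0.1228] xang -76.4 tooly [-0.001  0.    -1.   ] F [ 0.08 -0.62 -0.18] w 0.0639 j [ 0.3   0.3  -0.31  2.18  0.14  0.68 -1.44]
 shift cm (tool xyz) [ 0.04 10.58 -0.07]
 spin -0.2
```

View pics/m13.png

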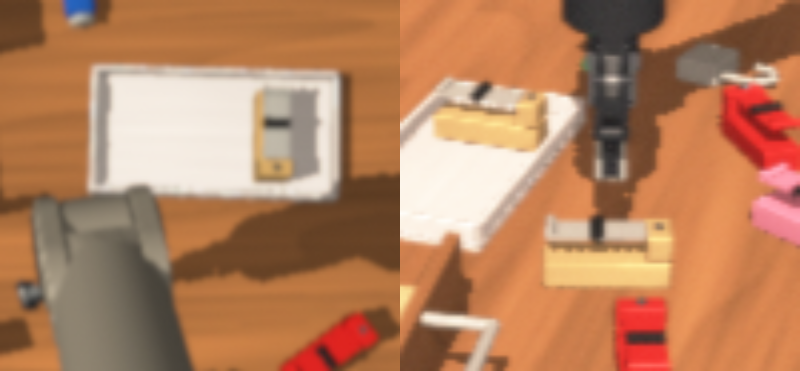

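send_rows(
  plan=[
    [0,4,0,0,0.75],
    [0,3,0,0,0.75],
    [0,2,0,0,0.75],
    [0,1.5,0,0,0.75],
    [0,0,0,0,0.75],
    [0,0,0,0,0.75],
  ],
)

```text
clock: 31.2
tcp_pos: [0.4386, -0.0756, 0.0187]
orientation: [-1.313, 1.029, -1.031]
contact_force: [0.5, -0.4, 0.2]
grip_width: 0.0643
```

send_rows(
  plan=[
    [0,0,0,0,0],
    [0,0,0,0,0],
    [0,0,0,0,0],
    [0,0,0,0,0],
    [0,0,0,0,0],
    [0,0,0,0,0],
    [0,-0.5,0,0,0],
    [0,-2,0,0,0],
    [0,-3,0,0,0],
    [0,-3,0,0,0],
    [0,0,0,0,0],
    [0,0,0,0,0],
  ],
)

```text
clock: 32.7
tcp_pos: [0.4374, -0.0757, 0.1027]
orientation: [-1.314, 1.031, -1.03]
contact_force: [-0.7, 0.3, -1.7]
grip_width: 0.0352
```

```bash
python3 -c "
from h import *
state([.611,-.168,.10],-94)
s=shot('side','s14')['image']
cv2.imwrite('pics/m14.png',np.hstack([cv2.resize(s[130:230,230:330],(400,371))])[:,:,::-1])"
```

```text
t 32.7 tcp [ 0.4374 -0.0757  0.1027] xang -76.2 tooly [-0.001 -0.    -1.   ] F [-0.72  0.3  -1.73] w 0.0352 j [ 0.3   0.33 -0.31  2.2   0.17  0.64 -1.46]
 shift cm (tool xyz) [13.1   0.25 14.66]
 spin 17.8
```

View pics/m14.png

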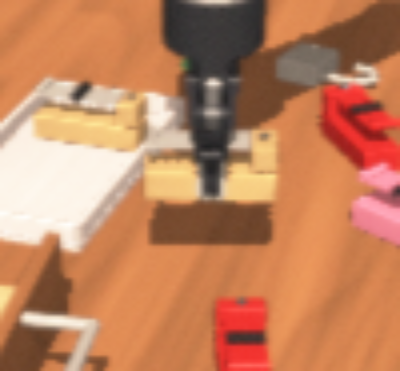

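send_rows(
  plan=[
    [3,0,3.4,0,0],
    [3.4,0,3.8,0,0],
    [3.4,0,3.8,0,0],
    [3.1,0,3.6,0,0],
    [0,0,0,9,0],
    [0,0,0,8.8,0],
    [0,0,0,0,0],
    [0,0,0,0,0],
    [0,0,0,0,0],
  ],
)

```text
clock: 33.88
tcp_pos: [0.6105, -0.1659, 0.1029]
orientation: [-1.177, 1.26, -1.259]
contact_force: [0.1, 0.4, -2.8]
grip_width: 0.0355
```

send_rows(
  plan=[
    [0,3,0,0,0],
    [0,2.5,0,0,0],
    [0,1.4,0,0,0],
    [0,0.5,0,0,0],
    [0,0,0,0,0],
    [0,0,0,0,0],
  ],
)

```text
clock: 34.62
tcp_pos: [0.6114, -0.1661, 0.0302]
orientation: [-1.174, 1.259, -1.261]
contact_force: [-0.0, -1.0, -2.3]
grip_width: 0.0351
```

```bash
python3 -c "
from h import *
state([.611,-.168,.0235],-94)
s=shot('side','s15')['image']
cv2.imwrite('pics/m15.png',cv2.resize(s[110:210,200:325],(750,600))[:,:,::-1])"
```

```text
t 34.62 tcp [ 0.6114 -0.1661  0.0302] xang -94.0 tooly [ 0.002 -0.    -1.   ] F [-0.02 -1.   -2.31] w 0.0351 j [ 0.29  0.67 -0.16  1.79  0.16  0.69 -1.61]
 shift cm (tool xyz) [ 0.19  0.67 -0.03]
 spin 0.0
```

View pics/m15.png

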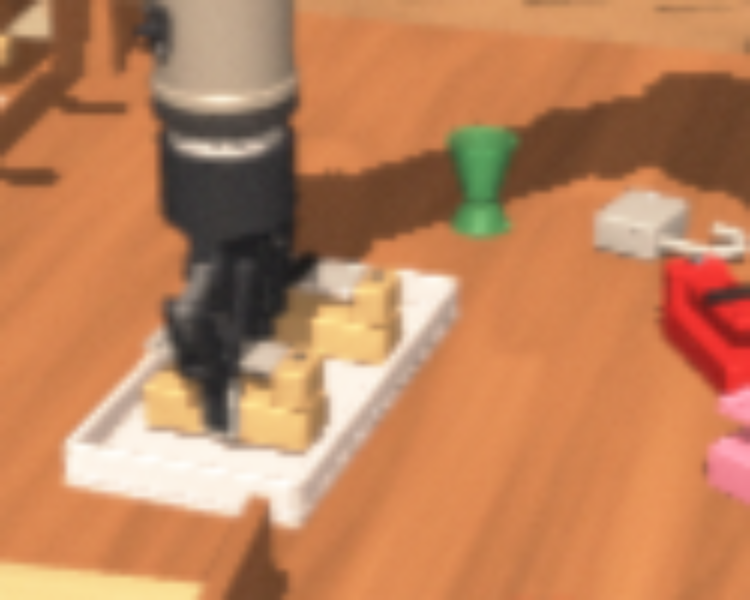

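Clip 1 is inside the tray. I'll set it down, release and rise.

send_rows(
  plan=[
    [0,0.3,0,0,0],
    [0,0.2,0,0,0],
    [0,0.05,0,0,0],
    [0,0,0,0,0],
    [0,0,0,0,0],
  ],
)

```text
clock: 35.3
tcp_pos: [0.6107, -0.166, 0.0241]
orientation: [-1.175, 1.26, -1.261]
contact_force: [-2.3, 0.9, 4.6]
grip_width: 0.0352
```

send_rows(
  plan=[
    [0,0,0,0,0.6],
    [0,0,0,0,0.6],
    [0,0,0,0,0.6],
    [0,0,0,0,0.6],
    [0,-3,0,0,0.6],
    [0,-5,0,0,0.6],
    [0,-5,0,0,0.6],
    [0,-5,0,0,0],
    [0,0,0,0,0],
    [0,0,0,0,0],
  ],
)

```text
clock: 36.55
tcp_pos: [0.6102, -0.166, 0.2032]
orientation: [-1.176, 1.261, -1.26]
contact_force: [0.1, 0.7, -0.3]
grip_width: -0.0001
```

```bash
python3 -c "
from h import *
state([.43,.173,.22],4)
t=shot('top','t16')['image'];s=shot('side','s16')['image']
cv2.imwrite('pics/m16.png',np.hstack([cv2.resize(t[80:260,60:380],(400,225)),cv2.resize(s[100:280,60:380],(400,225))])[:,:,::-1])"
```

```text
t 36.55 tcp [ 0.6102 -0.166   0.2032] xang -94.0 tooly [-0.001 -0.    -1.   ] F [ 0.11  0.74 -0.27] w -0.0001 j [ 0.31  0.46 -0.19  1.69  0.1   1.   -1.56]
 shift cm (tool xyz) [-32.56  -1.67 -20.34]
 spin -98.0
```

View pics/m16.png

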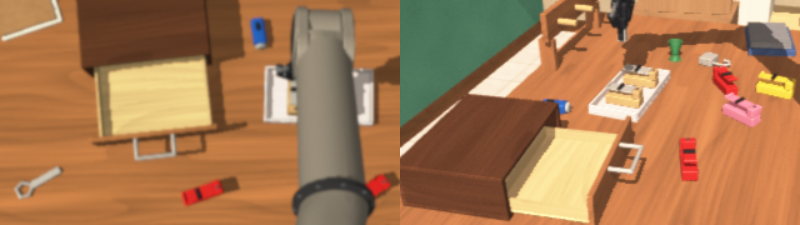

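send_rows(
  plan=[
    [-4,0,-2.1,0,0],
    [-4.9,0,-2.5,0,0],
    [-4.9,0,-2.5,0,0],
    [-4.9,0,-2.5,0,0],
    [-4.9,0,-2.5,0,0],
    [-4.9,0,-2.5,0,0],
    [-4.5,0,-2.4,0,0.4],
    [0,0,0,-9.8,0.4],
    [0,0,0,-9.8,0.4],
    [0,0,0,-9.8,0.4],
    [0,0,0,-9.8,0.4],
    [0,0,0,0,0.4],
  ],
)

```text
clock: 38.15
tcp_pos: [0.4634, 0.1747, 0.2025]
orientation: [-1.44, 0.749, -0.746]
contact_force: [0.4, 0.3, -0.6]
grip_width: 0.0341
```

send_rows(
  plan=[
    [0,0,0,-9.8,0.4],
    [0,0,0,-9.8,0.4],
    [0,0,0,-9.8,0.4],
    [0,0,0,-9.8,0.4],
    [0,0,0,-9.8,0.4],
    [0,0,0,-9.8,0.4],
    [0,0,0,0,0.4],
    [0,0,0,0,0.4],
  ],
)

```text
clock: 39.15
tcp_pos: [0.4639, 0.1749, 0.2033]
orientation: [-1.57, -0.05, 0.052]
contact_force: [0.4, 0.1, 0.8]
grip_width: 0.0342
```

```bash
python3 -c "
from h import *
state([.4636,.1752,.073],4)
t=shot('top','t17')['image'];s=shot('side','s17')['image']
cv2.imwrite('pics/m17.png',np.hstack([cv2.resize(t[80:260,60:380],(400,225)),cv2.resize(s[100:280,60:380],(400,225))])[:,:,::-1])"
```

```text
t 39.15 tcp [0.4639 0.1749 0.2033] xang 3.7 tooly [-0.001 -0.    -1.   ] F [0.37 0.08 0.85] w 0.0342 j [ 0.08  0.3  -0.66  1.98  0.23  0.93 -0.64]
 shift cm (tool xyz) [-0.02 13.03  0.03]
 spin -0.3
```

View pics/m17.png

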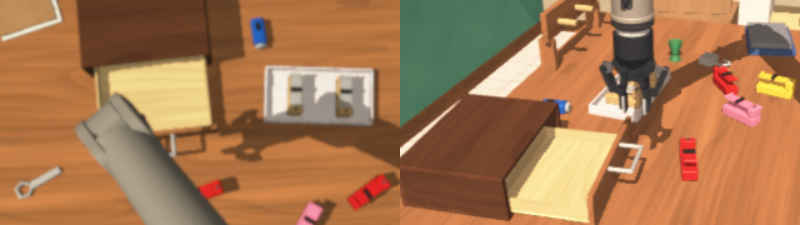

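send_rows(
  plan=[
    [0,4,0,0,0.4],
    [0,4,0,0,0.4],
    [0,3,0,0,0.4],
    [0,2,0,0,0.4],
    [0,0,0,0,0.4],
    [0,0,0,0,0.4],
  ],
)

```text
clock: 40.0
tcp_pos: [0.4646, 0.1755, 0.0744]
orientation: [-1.57, -0.055, 0.054]
contact_force: [0.4, 1.0, 0.2]
grip_width: 0.034
```

send_rows(
  plan=[
    [0,0,0,0,0],
    [0,0,0,0,0],
    [0,0,0,0,0],
    [0,0,0,0,0],
    [0,0,0,0,0],
    [0,0,0,0,0],
  ],
)

```text
clock: 40.75
tcp_pos: [0.4647, 0.1753, 0.0747]
orientation: [-1.57, -0.056, 0.054]
contact_force: [-1.0, -0.7, 6.5]
grip_width: 0.0087
```

send_rows(
  plan=[
    [1,0,0,0,0],
    [2,0,0,0,0],
    [2,0,0,0,0],
    [2,0,0,0,0],
    [2,0,0,0,0],
    [2,0,0,0,0],
    [2,0,0,0,0],
    [2,0,0,0,0],
    [1.2,0,0,0,0],
    [0,0,0,0,0],
    [0,0,0,0,0],
  ],
)

```text
clock: 42.12
tcp_pos: [0.6262, 0.188, 0.0747]
orientation: [-1.568, -0.057, 0.054]
contact_force: [1.2, 5.3, 4.8]
grip_width: 0.0086
```

```bash
python3 -c "
from h import *
state([.629,.188,.073],4)"
```

```text
t 42.12 tcp [0.6262 0.188  0.0747] xang 4.1 tooly [ 0.002  0.002 -1.   ] F [1.19 5.34 4.8 ] w 0.0086 j [-0.02  0.69 -0.52  1.71  0.43  0.86 -0.66]
 shift cm (tool xyz) [ 0.28  0.17 -0.02]
 spin 0.1
```

Three mm short of the original position, so I'll nudge until it meets the stop.

send_rows(
  plan=[
    [0.2,0,-0.05,0,0],
    [0.15,0,0,0,0],
    [0,0,0,0,0],
    [0,0,0,0,0],
  ],
)

```text
clock: 42.62
tcp_pos: [0.6288, 0.1882, 0.0747]
orientation: [-1.568, -0.057, 0.055]
contact_force: [-0.7, 4.5, 6.0]
grip_width: 0.0088
```

send_rows(
  plan=[
    [0.1,0,0,0,0],
    [0,0,0,0,0],
    [0,0,0,0,0],
  ],
)

```text
clock: 43.0
tcp_pos: [0.6297, 0.1883, 0.0747]
orientation: [-1.568, -0.057, 0.055]
contact_force: [-1.7, 5.6, 5.8]
grip_width: 0.0085
```

send_rows(
  plan=[
    [0,0,0,0,0.4],
    [0,0,0,0,0.4],
    [0,0,0,0,0.4],
    [0,-3,0,0,0.4],
    [0,-5,0,0,0.4],
    [0,-5,0,0,0.4],
    [0,-4,0,0,0.4],
    [-5,0,-3,0,0.4],
    [-5,0,-3,0,0.4],
    [-5,0,-3,0,0.4],
    [0,0,0,0,0.4],
    [0,0,0,0,0.4],
  ],
)

```text
clock: 44.5
tcp_pos: [0.4876, 0.0859, 0.2442]
orientation: [-1.57, -0.055, 0.053]
contact_force: [0.2, 0.4, -0.3]
grip_width: 0.0341
```

```bash
python3 -c "
from h import *
state()
for c in('top','side'):
    f=shot(c,c+'_end')
    for t in ('clip_1a_centre','padlock','bike_light','egg_cup','opener'): print(c,t,[(d['rect'],round(d['p'],2)) for d in r.recognise(c,t)])
t=cv2.imread('pics/top_end.png');s=cv2.imread('pics/side_end.png')
cv2.imwrite('pics/e1.png',cv2.resize(t[80:280,110:430],(800,500)));cv2.imwrite('pics/e2.png',cv2.resize(s[110:290,60:340],None,fx=2.8,fy=2.8))"
```

```text
t 44.5 tcp [0.4876 0.0859 0.2442] xang 4.0 tooly [ 0.001  0.    -1.   ] F [ 0.21  0.39 -0.31] w 0.0341 j [ 0.27  0.24 -0.65  1.94  0.17  1.01 -0.4 ]
top clip_1a_centre []
top padlock [([391.4, 193.3, 416.5, 229.3], 0.67), ([129.4, 123.6, 229.7, 150.5], 0.47)]
top bike_light [([259.5, 94.6, 275.4, 120.5], 0.77)]
top egg_cup [([394.7, 162.2, 409.6, 179.3], 0.81), ([129.5, 123.1, 230.4, 151.4], 0.28)]
top opener [([74.3, 215.9, 105.4, 237.4], 0.66)]
side clip_1a_centre []
side padlock [([301.0, 142.0, 325.5, 152.5], 0.44)]
side bike_light [([178.4, 179.9, 198.2, 186.9], 0.52)]
side egg_cup [([275.4, 130.5, 286.5, 146.9], 0.45)]
side opener [([217.2, 317.0, 237.9, 363.0], 0.9)]
```

View pics/e1.png

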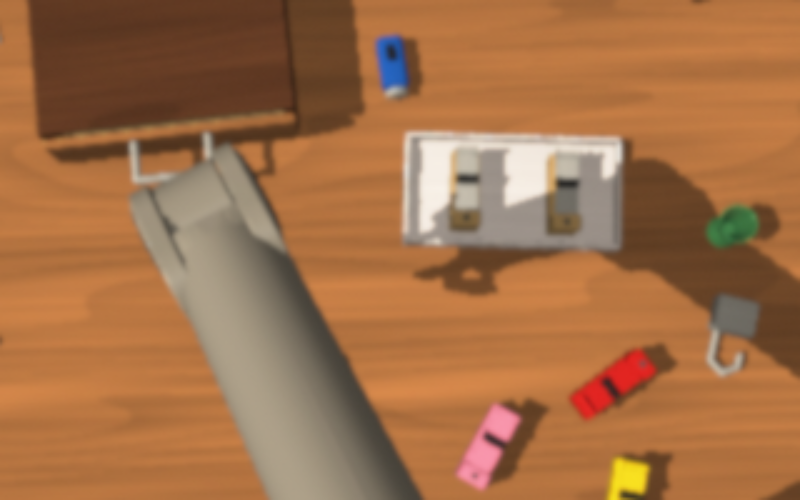

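View pics/e2.png

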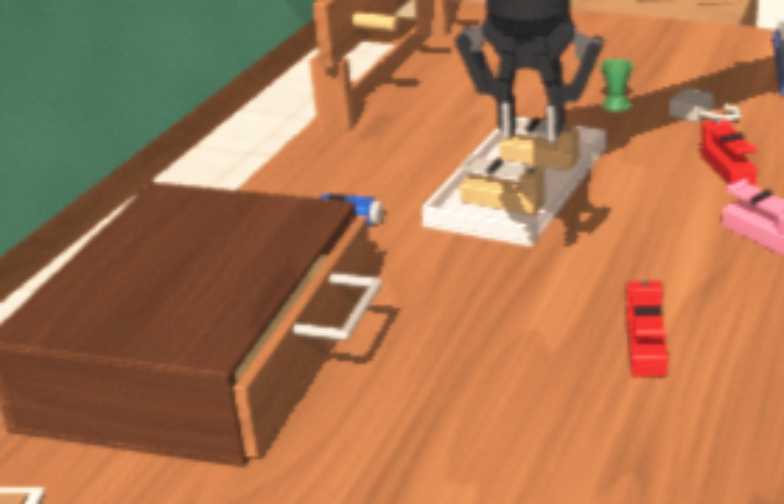

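```bash
python3 -c "
from h import *
print(r.hand_in())"
```

```text
the job is handed in; nothing more can be done
None
```

The job is done and handed in at about 44.5 s of the 210 s; no verdict was reported.

- **Drawer:** I pulled it out to about 165 mm, then pushed it shut at the end. The gripper on the handle finished within 1 mm of where it had gripped the shut drawer.
- **Clips:** There were two birch clips; the bottle opener was there in place of a third. I pressed both ribs at about 5 N, held for more than half a second. Both tongues sank about 7 mm, so both are slack. I stood both in the tray.
- **Last checks:** The final pictures show both clips upright inside the tray, the drawer shut and the gripper clear of everything. All four bystanders show within a few pixels of where they started, and nothing was seen to be knocked aside.
- **Disagreements:** The trained network found no clips in any picture I asked about, so I located them by eye and measured their positions from the two camera views. During the presses the force reading also showed 3 to 4 N sideways, so the total force on the rib was about 6 N, still well under 15 N.

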